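Put the burr boxes away in the tool case

TASK

Put the burr boxes away: swing the front cover of the blue tool case wide open, pull out the top drawer, and stand every burr box from the bench flat on the drawer's floor with its lid up, none on top of another. Then push the drawer fully home until its catch holds it and swing the cover shut. Leave the other things on the bench where they are.

Things in the scene. Friction and masses are not known exactly. Their poses are not given: they have to be found in the camera images.
- cover (a joint): front cover of the tool case, rad: 0 shut, grows as its free (right) edge swings towards the robot and on to the left; stop at 2.0. Starts up to 0.2 ajar; stiff hinge (0.12 N m), stays where left. A blue steel pan 280 mm wide, 161 tall, 53 deep (panel with a rim, open to the rear), its top 163 mm over the bench. It blocks the drawer while less than about 1.3 open
- cover_hinge (a point): point on the cover's upright hinge axis, at the chest's front left corner as seen from the robot, 128 mm above the bench. Axes turn with the cover: z up, -x out of its outer face, -y along it from hinge to free edge (when shut, -x and -y are the chest's)
- cover_handle (a point): grip point of the cover's handle, 128 mm above the bench: an upright dark round steel bar 11 mm thick, its top end 157 mm above the bench, 35 mm off the outer face, joined to it by stubs at heights 78 and 146 mm. It lies 88 mm along -x and 245 mm along -y from the hinge axis (axes as cover_hinge), near the free edge. Can be pinched from above, a finger either side along y
- chest_top (a point): centre of the top of the tool case's chest, a fixed blue steel box 220 mm deep (x), 280 wide (y), 165 tall with aluminium trims; -x is its front, facing the robot. Its lower drawer is locked and plays no part
- drawer (a joint): travel of the top drawer, m: 0 fully home, grows as it comes out of the chest towards the robot, stop at 0.175. Runner friction about 1.2 N and damping 6 N s/m; a sprung roller catch (about 5 N to pass, either way) acts over the last 13 mm and pulls it home over the last 5 mm
- drawer_handle (a point): middle of the top drawer's handle: a level dark round steel bar 11 mm thick, 110 mm long along y, 35 mm in front of the drawer's aluminium front, 134 mm above the bench (31 below the chest's top). Axes: -x the way it is pulled, z up. Moves with the drawer; under the cover while that is shut
- drawer_in (a point): centre of the top drawer's inner floor, 97 mm above the bench; axes as the handle's. Inside 165 mm (x) by 242 (y), walls 46 mm high, 6 thick; the front is 18 mm thick, its outer part 54 mm above that floor. With the drawer fully out the chest's front lies 74 mm along +x of this point
- burrbox0_c (a point): centre (half-way up) of burr box 0, a closed box with grey plastic base and white lid, a dark seam and a small clasp, 56 mm (x) by 40 mm (y) by 42 mm tall (z), about 90 g; z points up through the lid. Absent in some starts (None)
- burrbox1_c (a point): centre (half-way up) of burr box 1, a closed box with grey plastic base and white lid, a dark seam and a small clasp, 56 mm (x) by 40 mm (y) by 42 mm tall (z), about 90 g; z points up through the lid. Absent in some starts (None)
- burrbox2_c (a point): centre (half-way up) of burr box 2, a closed box with grey plastic base and white lid, a dark seam and a small clasp, 56 mm (x) by 40 mm (y) by 42 mm tall (z), about 90 g; z points up through the lid. Absent in some starts (None)
- burrbox3_c (a point): centre (half-way up) of burr box 3, a closed box with grey plastic base and white lid, a dark seam and a small clasp, 56 mm (x) by 40 mm (y) by 42 mm tall (z), about 90 g; z points up through the lid. Absent in some starts (None)
- jar_c (a point): centre of a small round jar, 36 mm across, 52 mm tall; not part of the job, to be left where it is
- brush_grip (a point): a dust brush lying on the bench, 170 mm long, thin handle; not part of the job, to be left where it is
- carving: foot of a half-carved bone piece, round, 52 mm across, 34 mm tall, on the sketch sheet; not part of the job, to be left where it is
- saw: a coping saw lying flat, about 270 by 120 mm, 24 mm thick; not part of the job, to be left where it is
- handpiece: a steel engraving handpiece lying on a small rest, 175 mm long, 26 mm thick; not part of the job, to be left where it is

How it is judged:
By the outcome, as a careful person would: the job done as asked, in the order asked, and still so for the second after the job is handed in, with the robot touching nothing.
Of burrbox0, burrbox1, burrbox2, burrbox3 only 2 to 4 are there at a start; the rules pass over those that are not, and their reading is None.
At some moment in a run one of burrbox0, burrbox1, burrbox2, burrbox3 may be knocked a few centimetres aside while the robot is not near it.
It also fails if it takes over 210 s, if anything falls off the work surface, if the arm or the gripper's body presses on something with over 40 N, if the wrist force passes 120 N, or if a joint passes its speed limit or range.

ROBOT

A 6-joint arm with a two-finger parallel gripper is mounted at the origin on the work surface. World frame = base frame: x ahead of the robot, y to its left, z up, the work surface at z = 0. Lengths are in m, angles in rad, forces in N, time in s.
With the tool pointing down it reaches from about 0.25 to 0.85 m from the base axis. Payload 12.5 kg.
Tool frame: the origin (TCP) lies at the very end of the fingers, on their centre line; the grasp point (between the pads) lies 19 mm behind it (arm.pinch_z is the distance from the TCP to the grasp point, in m); z points along the fingers, y is the line along which they close (so a half turn about z gives the same grasp; the last joint's range is limited). The gripper opens to 93 mm and grips with 3 to 60 N. Pads are 15 mm wide; open, the fingers measure 128 mm over their backs; the gripper's body (75 mm by 188 mm) begins 65 mm behind the grasp point.
Start: joints at [-1.434, 0.351, 1.652, -0, 1.139, -0.085], TCP at [0.121, -0.537, 0.219] pointing down, gripper open.
Joint ranges: [-2.75, 2.75], [-0.79, 2.1], [0.01, 2.65], [-1.57, 4.71], [0.07, 3.14], [-2.87, 2.87]. Speed limits (rad/s): [2.22, 2.22, 2.79, 3.14, 3.14, 3.14].

INTERFACE

Orientations are given as a rotation vector (axis times angle).
In Python, from station import telemetry, snapshot, get_calibration, order, arm gives the robot as it stands.
- The arm moves only by the tool step_arm, never from a script. Its argument "rows" is a list of rows, each a list of 3 entries, a list of its own where there are three numbers: the shift along the world's x, y, z in m, then the turn, a rotation vector about the world's x, y, z in degrees, then the gripper command: -1 is fully open, 1 is shut, values between are in proportion. In form: [[[x, y, z], [wx, wy, wz], gripper], ...]. A call has 1 to 8 rows; each row is the pose to reach, as a shift and turn from the pose commanded when the call began; what a row does not reach only later rows make up. A row lasts 1/8 s, in which the tool goes at most 62.5 mm and 10.7 degrees, less where a joint would pass 70% of its speed; a pose out of reach is approached as far as the arm can. A call with a gripper value outside its range is refused whole. The fingers move at their own pace and stop on an object; "squeeze" is the grip in N (left out, the last holds). Time passes only in rows, so rows that repeat a pose let the fingers close. It gives the time, the measured TCP pose, the force, the opening and the grip force at its end, in the units of the state.
- telemetry.get_obs(): the state, without advancing time (a new reading comes with each control period).
- snapshot(name): name is "scene" or "top"; returns (picture, depth): 384x512x3 uint8, red, green, blue; 384x512 float32, m along the optical axis (not along the pixel's ray), 0 where there is no reading.
- get_calibration(name): a dict with "fx", "fy", "cx", "cy" (pixels), "R" (3x3) and "t" (3): a world point X has camera coordinates R X + t. Camera axes: x right, y down, z forward; pixel columns grow to the right and rows downward; lengths in m; the calibration is good to about 2 mm. A picture is of the moment at which its call begins. get_calibration takes no time and is no camera call.
- order.sign_off(): hands the job in; it is judged then, once.
The state is a dict: "clock": time; "joint_pos": joint angles; "qd": joint speeds; "effort": joint torques, N m; "position": TCP position; "tool_rot": TCP orientation; "force": force on the tool from outside, world axes, zero at the start; "ft_torque": the same for the moment, N m; "grip_width": opening from 0.0 (shut) to 1.0 (fully open); "finger_force": force on a finger pad.
Only numpy, scipy, OpenCV 4.12 (cv2) and the standard library are available. Lean on these libraries where they do the work, as an engineer would, in place of code of your own. Each camera call takes 0.05 s, during which the arm holds its last target. There are 200 camera calls.

## Working session

There is one attempt and no reset: what is moved stays moved. The work goes in short steps, Python scripts to look and compute and a tool call to move; the robot and the scene stay as the last step left them, time stands still between calls to the robot, and variables do not carry over. Pictures are saved under pics/ and viewed, at most 14 in all, crops included, and the job is handed in when it is done.

Besides the shell and the picture viewer there is one more tool, called after "Call:" in YAML: its name, and indented under it one key for each argument. step_arm: Moves the arm, as the interface text tells. Its arguments: {"type":"object","properties":{"rows":{"type":"array","items":{"type":"array"}},"squeeze":{"type":"number"}},"required":["rows"]}

```bash
ls; mkdir -p pics; cat > h.py <<'E'
import numpy as np, cv2
from station import telemetry, snapshot, get_calibration, order, arm
def snap(n, f=None):
    p,d=snapshot(n)
    if f: cv2.imwrite('pics/'+f, cv2.cvtColor(p,cv2.COLOR_RGB2BGR))
    return p,d
def cloud(n,d):
    c=get_calibration(n); v,u=np.indices(d.shape)
    P=np.stack([(u-c['cx'])/c['fx']*d,(v-c['cy'])/c['fy']*d,d],-1)
    return (P-np.array(c['t']))@np.array(c['R'])
E
python3 - <<'E'
from h import *
for n in ('scene','top'):
    p,d=snap(n,n+'0.png'); np.save(n+'0.npy',d)
    c=get_calibration(n); R=np.array(c['R']);print(n,c['fx'],-R.T@c['t'],R[2],(d>0).mean())
o=telemetry.get_obs(); print(o)
E
```

```text
pics
scene 429.41403494308963 [ 1.00186362 -0.66806364  1.03983137] [-0.377078    0.51626477 -0.76894919] 0.9959818522135416
top 446.0520991292033 [ 0.28870982 -0.05647802  1.44740846] [ 0.16934171 -0.02379411 -0.98527013] 0.9958699544270834
{'clock': 0.1, 'joint_pos': array([-1.43360061e+00,  3.51196435e-01,  1.65231603e+00,  4.02997576e-05,
        1.13912147e+00, -8.45758606e-02]), 'qd': array([-0.00076409, -0.00189597, -0.00212599, -0.00058672,  0.00097893,
       -0.00133799]), 'effort': array([ 1.16980700e-03, -4.98029172e+01, -2.85703862e+01,  7.00130453e-02,
        2.38502480e-02, -4.83058773e-05]), 'position': array([ 0.12098431, -0.53622579,  0.21816431]), 'tool_rot': array([-3.12126591e+00, -3.47502901e-01, -1.44286330e-05]), 'force': array([ 0.2702845 ,  0.15690233, -0.44940226]), 'ft_torque': array([-0.03433705,  0.01097702,  0.06880876]), 'finger_force': 0.0, 'grip_width': 1.000873368289464}
```

View pics/top0.png

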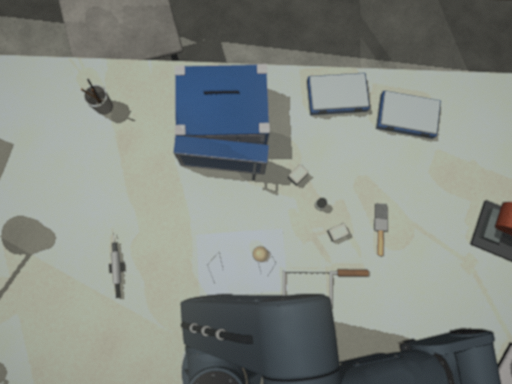

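View pics/scene0.png

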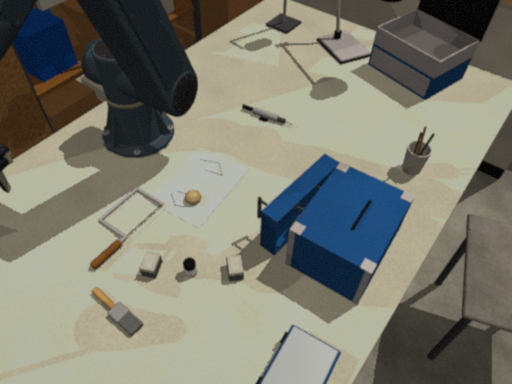

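The top view shows the chest at about (222,100), the ajar cover at (220,150) with its handle at (254,170), and boxes at (299,176) and (339,233). The jar is at (321,204). Next I'll measure these.

```bash
cat >> h.py <<'E'
def boxes(p,C,zmin=.034,zmax=.05):
    "white-ish blobs at burr-box lid height: centre, long-axis angle, size"
    hsv=cv2.cvtColor(p,cv2.COLOR_RGB2HSV)
    m=((C[...,2]>zmin)&(C[...,2]<zmax)&(hsv[...,1]<90)&(hsv[...,2]>110)).astype(np.uint8)
    n,l,s,c=cv2.connectedComponentsWithStats(m)
    out=[]
    for i in range(1,n):
        if s[i,4]<60: continue
        q=C[l==i][:,:3]; (x,y),(w,h),a=cv2.minAreaRect((q[:,:2]*1000).astype(np.float32))
        if w<h: w,h,a=h,w,a+90
        out.append((c[i].round(),s[i,4],round(x),round(y),round(w),round(h),round((a+90)%180-90),q[:,2].mean().round(3)))
    return out
E
python3 - <<'E'
from h import *
for n in ('top','scene'):
    p=cv2.cvtColor(cv2.imread(f'pics/{n}0.png'),cv2.COLOR_BGR2RGB); d=np.load(n+'0.npy'); C=cloud(n,d)
    print(n)
    for b in boxes(p,C): print(b)
    hsv=cv2.cvtColor(p,cv2.COLOR_RGB2HSV)
    blue=(hsv[...,0]>95)&(hsv[...,0]<125)&(hsv[...,1]>120)
    m=blue&(C[...,2]>.152)&(C[...,2]<.18)&(C[...,0]>.3)&(C[...,1]<.4)&(C[...,1]>-.3)
    k,l,s,c=cv2.connectedComponentsWithStats(m.astype(np.uint8))
    for i in range(1,k):
        if s[i,4]>60:
            q=C[l==i]; r=cv2.minAreaRect((q[:,:2]*1000).astype(np.float32)); print(s[i],q[:,2].mean(),r, cv2.boxPoints(r).round())
    # dark things at handle height near cover
    m=(hsv[...,2]<70)&(C[...,2]>.12)&(C[...,2]<.17)&(C[...,0]>.3)&(C[...,0]<.65)&(abs(C[...,1])<.3)
    q=C[m]; print('dark',len(q), np.median(q,0) if len(q) else '', q.min(0),q.max(0))
E
```

```text
top
(array([338.,  91.]), np.int32(1668), 909, -362, 197, 128, -83, np.float64(0.046))
(array([409., 112.]), np.int32(1647), 843, -602, 198, 127, 82, np.float64(0.046))
(array([298., 173.]), np.int32(202), 619, -228, 55, 39, -44, np.float64(0.042))
(array([338., 231.]), np.int32(217), 434, -357, 55, 41, -62, np.float64(0.043))
[ 177   66   90   69 5555] 0.16580354898805144 ((812.0409545898438, 20.897048950195312), (217.03744506835938, 270.49993896484375), 3.6966347694396973) [[ 695.  149.]
 [ 712. -121.]
 [ 929. -107.]
 [ 912.  163.]]
[ 175  136   92   25 1369] 0.16375620933165796 ((660.2686767578125, 17.680313110351562), (271.1292724609375, 48.95396423339844), 85.9013900756836) [[ 626. -116.]
 [ 675. -119.]
 [ 694.  151.]
 [ 646.  155.]]
dark 122 [0.63338525 0.01638432 0.12832815] [ 0.58522205 -0.11365481  0.12016498] [0.64399295 0.15252565 0.15649098]
scene
(array([150., 261.]), np.int32(274), 434, -356, 56, 39, -65, np.float64(0.042))
(array([234., 264.]), np.int32(272), 618, -226, 56, 39, -43, np.float64(0.043))
(array([301., 360.]), np.int32(2680), 904, -338, 160, 124, -82, np.float64(0.046))
[ 261  155  149  118 8661] 0.1653009494221972 ((769.0015258789062, 21.27159881591797), (307.712890625, 283.3226623535156), 2.852550983428955) [[ 608.  155.]
 [ 622. -128.]
 [ 930. -113.]
 [ 916.  170.]]
dark 116 [ 0.63041978 -0.11765055  0.14079013] [ 0.58704837 -0.12107986  0.12013635] [ 0.6499975  -0.07962208  0.162418  ]
```

Call:
step_arm:
  rows:
    - [[0.03,0.028,0.06],[0,0,10.2],-1]
    - [[0.058,0.056,0.09],[0,0,20.4],-1]
    - [[0.088,0.085,0.09],[0,0,30.6],-1]
    - [[0.117,0.113,0.09],[0,0,40.8],-1]
    - [[0.146,0.141,0.09],[0,0,51],-1]
    - [[0.176,0.17,0.09],[0,0,61.2],-1]
    - [[0.205,0.198,0.09],[0,0,71.4],-1]
    - [[0.234,0.226,0.09],[0,0,81.6],-1]

```text
clock: 1.1
position: [0.3558, -0.3094, 0.3085]
tool_rot: [-2.129, -2.309, -0.0]
force: [0.1, 0.3, -1.2]
grip_width: 1.003
finger_force: 0.0
```

Call:
step_arm:
  rows:
    - [[0.03,0.028,0],[0,0,10.2],-1]
    - [[0.058,0.056,0],[0,0,20.4],-1]
    - [[0.088,0.085,0],[0,0,30.6],-1]
    - [[0.117,0.113,0],[0,0,40.8],-1]
    - [[0.146,0.141,0],[0,0,51],-1]
    - [[0.176,0.17,0],[0,0,61.2],-1]
    - [[0.205,0.198,0],[0,0,71.4],-1]
    - [[0.234,0.226,0],[0,0,81.6],-1]

```text
clock: 2.1
position: [0.5898, -0.0834, 0.3083]
tool_rot: [-0.103, -3.139, -0.0]
force: [0.3, -0.4, 0.1]
grip_width: 1.002
finger_force: 0.0
```

```bash
python3 - <<'E'
from h import *
o=telemetry.get_obs(); print(o['clock'],o['position'],o['tool_rot'],o['joint_pos'])
for n in ('top','scene'):
    p,d=snap(n,n+'1.png'); C=cloud(n,d)
    for b in boxes(p,C): print(n,b)
# handle from scene0
p=cv2.cvtColor(cv2.imread('pics/scene0.png'),cv2.COLOR_BGR2RGB); C=cloud('scene',np.load('scene0.npy'))
hsv=cv2.cvtColor(p,cv2.COLOR_RGB2HSV)
m=(hsv[...,2]<70)&(C[...,2]>.1)&(C[...,2]<.17)&(C[...,0]>.55)&(C[...,0]<.605)&(abs(C[...,1]+.1)<.06)
print(C[m].round(3))
E
```

```text
2.1 [ 0.58975211 -0.08341732  0.30829312] [-1.02774712e-01 -3.13928717e+00 -6.96345866e-05] [-2.18628221e-01  3.63834760e-01  1.41025231e+00 -7.31834878e-05
  1.36812664e+00 -1.72395671e+00]
top (array([338.,  91.]), np.int32(1714), 907, -360, 200, 128, -84, np.float64(0.045))
top (array([410., 112.]), np.int32(1652), 842, -601, 198, 131, 82, np.float64(0.046))
top (array([298., 173.]), np.int32(203), 618, -228, 54, 39, -42, np.float64(0.042))
top (array([338., 231.]), np.int32(206), 435, -358, 53, 40, -62, np.float64(0.043))
scene (array([149., 261.]), np.int32(245), 433, -357, 54, 37, -63, np.float64(0.043))
scene (array([234., 264.]), np.int32(282), 618, -227, 57, 39, -44, np.float64(0.042))
scene (array([301., 360.]), np.int32(2711), 905, -339, 160, 128, -82, np.float64(0.046))
[[ 0.59  -0.084  0.158]
 [ 0.59  -0.08   0.155]
 [ 0.59  -0.084  0.155]
 [ 0.593 -0.083  0.156]
 [ 0.591 -0.085  0.153]
 [ 0.593 -0.083  0.151]
 [ 0.587 -0.084  0.144]
 [ 0.59  -0.083  0.146]
 [ 0.593 -0.084  0.148]
 [ 0.596 -0.083  0.15 ]
 [ 0.588 -0.084  0.14 ]
 [ 0.591 -0.085  0.143]
 [ 0.592 -0.081  0.141]
 [ 0.598 -0.086  0.15 ]
 [ 0.601 -0.085  0.151]
 [ 0.604 -0.085  0.153]
 [ 0.589 -0.087  0.139]
 [ 0.59  -0.084  0.137]
 [ 0.594 -0.084  0.141]
 [ 0.588 -0.085  0.133]
 [ 0.591 -0.084  0.134]
 [ 0.594 -0.084  0.136]
 [ 0.587 -0.083  0.126]
 [ 0.59  -0.083  0.128]
 [ 0.593 -0.082  0.129]
 [ 0.59  -0.086  0.126]
 [ 0.592 -0.085  0.126]
 [ 0.594 -0.083  0.127]
 [ 0.589 -0.085  0.121]
 [ 0.591 -0.084  0.12 ]
 [ 0.593 -0.082  0.12 ]
 [ 0.59  -0.087  0.119]
 [ 0.591 -0.083  0.115]
 [ 0.591 -0.079  0.111]
 [ 0.587 -0.082  0.107]
 [ 0.59  -0.082  0.109]
 [ 0.593 -0.082  0.111]
 [ 0.588 -0.084  0.106]
 [ 0.591 -0.084  0.107]
 [ 0.593 -0.081  0.106]
 [ 0.589 -0.085  0.102]
 [ 0.592 -0.084  0.103]
 [ 0.593 -0.081  0.101]]
```

Call:
step_arm:
  rows:
    - [[0,0,-0.06],[0,0,0],-1]
    - [[0,0,-0.12],[0,0,0],-1]
    - [[0,-0.001,-0.165],[0,0,0],-1]
    - [[0,-0.001,-0.193],[0,0,0],-1]
    - [[0,-0.001,-0.193],[0,0,0],1]
    - [[0,-0.001,-0.193],[0,0,0],1]
    - [[0,-0.001,-0.193],[0,0,0],1]
    - [[0,-0.001,-0.193],[0,0,0],1]
  squeeze: 20

```text
clock: 3.2
position: [0.5894, -0.0856, 0.1166]
tool_rot: [0.112, 3.138, -0.0]
force: [-0.5, -0.2, -0.5]
grip_width: 0.62
finger_force: 0.0
```

```bash
python3 - <<'E'
from h import *
H=np.array([.694,.154]); y0=np.radians(3.7)
def hp(t):
    f=y0-t; return H+.088*np.array([-np.cos(f),-np.sin(f)])+.245*np.array([np.sin(f),-np.cos(f)])
t0=np.radians(7.7); print(hp(t0))
for k in range(0,33): 
    a=np.radians(3.1*k); b=t0+np.radians(3.1*(k//8*8)); print(k, (hp(t0+a)-hp(b)).round(3), round(np.degrees(t0+a-b),1), hp(t0+a).round(3), round(t0+a,2))
E
```

```text
[ 0.58912403 -0.08426462]
0 [0. 0.] 0.0 [ 0.589 -0.084] 0.13
1 [-0.013  0.006] 3.1 [ 0.576 -0.078] 0.19
2 [-0.025  0.013] 6.2 [ 0.564 -0.072] 0.24
3 [-0.037  0.02 ] 9.3 [ 0.552 -0.064] 0.3
4 [-0.049  0.028] 12.4 [ 0.54  -0.056] 0.35
5 [-0.06   0.037] 15.5 [ 0.529 -0.048] 0.4
6 [-0.071  0.046] 18.6 [ 0.519 -0.038] 0.46
7 [-0.081  0.056] 21.7 [ 0.508 -0.029] 0.51
8 [0. 0.] 0.0 [ 0.499 -0.018] 0.57
9 [-0.009  0.011] 3.1 [ 0.49  -0.007] 0.62
10 [-0.017  0.022] 6.2 [0.481 0.004] 0.68
11 [-0.025  0.034] 9.3 [0.474 0.016] 0.73
12 [-0.032  0.046] 12.4 [0.466 0.028] 0.78
13 [-0.039  0.058] 15.5 [0.46 0.04] 0.84
14 [-0.045  0.071] 18.6 [0.454 0.053] 0.89
15 [-0.05   0.084] 21.7 [0.449 0.066] 0.95
16 [0. 0.] 0.0 [0.445 0.079] 1.0
17 [-0.004  0.014] 3.1 [0.441 0.093] 1.05
18 [-0.007  0.027] 6.2 [0.438 0.107] 1.11
19 [-0.009  0.041] 9.3 [0.436 0.121] 1.16
20 [-0.01   0.055] 12.4 [0.434 0.135] 1.22
21 [-0.011  0.069] 15.5 [0.434 0.149] 1.27
22 [-0.011  0.083] 18.6 [0.434 0.163] 1.32
23 [-0.01   0.098] 21.7 [0.435 0.177] 1.38
24 [0. 0.] 0.0 [0.436 0.191] 1.43
25 [0.002 0.014] 3.1 [0.439 0.205] 1.49
26 [0.005 0.028] 6.2 [0.442 0.219] 1.54
27 [0.009 0.041] 9.3 [0.446 0.232] 1.6
28 [0.014 0.054] 12.4 [0.45  0.245] 1.65
29 [0.019 0.068] 15.5 [0.456 0.258] 1.7
30 [0.025 0.08 ] 18.6 [0.462 0.271] 1.76
31 [0.032 0.093] 21.7 [0.468 0.284] 1.81
32 [0. 0.] 0.0 [0.476 0.296] 1.87
```

Call:
step_arm:
  rows:
    - [[0,0,0],[0,0,0],1]
    - [[0,0,0],[0,0,0],1]
    - [[0,0,0],[0,0,0],1]
    - [[0,0,0],[0,0,0],1]
    - [[0,0,0],[0,0,0],1]
    - [[0,0,0],[0,0,0],1]
    - [[0,0,0],[0,0,0],1]

```text
clock: 4.08
position: [0.5909, -0.0809, 0.1156]
tool_rot: [0.112, 3.136, 0.01]
force: [13.7, 28.9, -5.1]
grip_width: 0.117
finger_force: 20.0
```

Call:
step_arm:
  rows:
    - [[0.002,0.006,0],[0,0,0],1]
    - [[-0.011,0.012,0],[0,0,-3.1],1]
    - [[-0.023,0.019,0],[0,0,-6.2],1]
    - [[-0.035,0.026,0],[0,0,-9.3],1]
    - [[-0.047,0.034,0],[0,0,-12.4],1]
    - [[-0.058,0.043,0],[0,0,-15.5],1]
    - [[-0.069,0.052,0],[0,0,-18.6],1]
    - [[-0.079,0.062,0],[0,0,-21.7],1]

```text
clock: 5.08
position: [0.5088, -0.0242, 0.1156]
tool_rot: [-0.703, -3.06, 0.003]
force: [-5.1, -6.5, 2.1]
grip_width: 0.119
finger_force: 20.0
```

Call:
step_arm:
  rows:
    - [[-0.01,0.011,0],[0,0,-3.1],1]
    - [[-0.019,0.022,0],[0,0,-6.2],1]
    - [[-0.027,0.033,0],[0,0,-9.3],1]
    - [[-0.035,0.044,0],[0,0,-12.4],1]
    - [[-0.042,0.056,0],[0,0,-15.5],1]
    - [[-0.049,0.069,0],[0,0,-18.6],1]
    - [[-0.055,0.081,0],[0,0,-21.7],1]
    - [[-0.06,0.094,0],[0,0,-24.8],1]

```text
clock: 6.08
position: [0.4495, 0.0706, 0.1156]
tool_rot: [-1.345, -2.839, 0.001]
force: [0.6, -1.3, -2.6]
grip_width: 0.113
finger_force: 20.0
```

Call:
step_arm:
  rows:
    - [[-0.004,0.014,0],[0,0,-3.1],1]
    - [[-0.008,0.027,0],[0,0,-6.2],1]
    - [[-0.011,0.041,0],[0,0,-9.3],1]
    - [[-0.013,0.055,0],[0,0,-12.4],1]
    - [[-0.015,0.069,0],[0,0,-15.5],1]
    - [[-0.015,0.083,0],[0,0,-18.6],1]
    - [[-0.015,0.097,0],[0,0,-21.7],1]
    - [[-0.014,0.111,0],[0,0,-24.8],1]

```text
clock: 7.08
position: [0.4355, 0.1817, 0.1156]
tool_rot: [-1.923, -2.484, 0.002]
force: [0.0, -1.0, -0.3]
grip_width: 0.111
finger_force: 20.0
```

Call:
step_arm:
  rows:
    - [[0.001,0.014,0],[0,0,-3.1],1]
    - [[0.004,0.028,0],[0,0,-6.2],1]
    - [[0.007,0.042,0],[0,0,-9.3],1]
    - [[0.011,0.055,0],[0,0,-12.4],1]
    - [[0.015,0.068,0],[0,0,-15.5],1]
    - [[0.021,0.081,0],[0,0,-18.6],1]
    - [[0.027,0.094,0],[0,0,-21.7],1]
    - [[0.033,0.107,0],[0,0,-24.8],1]

```text
clock: 8.07
position: [0.4696, 0.2885, 0.1156]
tool_rot: [2.411, 2.013, 0.0]
force: [7.9, -5.0, -3.0]
grip_width: 0.115
finger_force: 20.0
```

Call:
step_arm:
  rows:
    - [[0,0,0],[0,0,0],-0.2]
    - [[0,0,0],[0,0,0],-0.2]
    - [[0,0,0],[0,0,0],-0.2]
    - [[0,0,0],[0,0,0],-0.2]
    - [[0,0,0.03],[0,0,0],-0.2]
    - [[0,0,0.09],[0,0,0],-0.2]
    - [[0,0,0.15],[0,0,0],-0.2]
    - [[-0.03,-0.03,0.2],[0,0,8],-0.2]

```text
clock: 9.07
position: [0.4408, 0.2602, 0.3155]
tool_rot: [2.26, 2.182, 0.003]
force: [0.8, -0.3, 0.7]
grip_width: 0.6
finger_force: 0.0
```

```bash
python3 - <<'E'
from h import *
o=telemetry.get_obs(); print(o['clock'],o['position'],o['joint_pos'],o['grip_width'])
for n in ('top','scene'):
    p,d=snap(n,n+'2.png'); C=cloud(n,d)
    for b in boxes(p,C): print(n,b)
    hsv=cv2.cvtColor(p,cv2.COLOR_RGB2HSV)
    m=(hsv[...,2]<80)&(C[...,2]>.12)&(C[...,2]<.15)&(C[...,0]>.64)&(C[...,0]<.685)&(abs(C[...,1]-.015)<.08)
    q=C[m]; print('handle',len(q),q.mean(0),q.min(0),q.max(0))
    print(cv2.minAreaRect((q[:,:2]*1000).astype(np.float32)))
E
```

```text
9.075 [0.44083591 0.26017191 0.31552941] [4.42151256e-01 1.93509482e-01 1.61781438e+00 9.29024864e-05
 1.32827079e+00 4.77075630e-01] 0.5996380968499906
top (array([338.,  91.]), np.int32(1683), 907, -362, 195, 126, -84, np.float64(0.045))
top (array([410., 112.]), np.int32(1679), 842, -601, 201, 128, 81, np.float64(0.046))
top (array([298., 173.]), np.int32(200), 619, -228, 55, 39, -44, np.float64(0.042))
top (array([338., 231.]), np.int32(215), 434, -358, 56, 41, -63, np.float64(0.043))
handle 12 [0.67310193 0.03980569 0.13615133] [ 0.66288112 -0.04494695  0.13333145] [0.68330092 0.0589     0.14043047]
((668.9373779296875, 7.851600646972656), (104.2721939086914, 19.39884376525879), 84.82378387451172)
scene (array([150., 261.]), np.int32(280), 433, -356, 58, 41, -65, np.float64(0.042))
scene (array([234., 264.]), np.int32(275), 618, -226, 57, 39, -43, np.float64(0.043))
scene (array([301., 360.]), np.int32(2704), 903, -338, 160, 124, -82, np.float64(0.046))
handle 133 [0.67027529 0.01857632 0.13906907] [ 0.66083677 -0.04484709  0.13424782] [0.68439671 0.07497531 0.14530085]
((676.038330078125, 15.764842987060547), (23.42098045349121, 120.18666076660156), 4.000898838043213)
```

View pics/scene2.png

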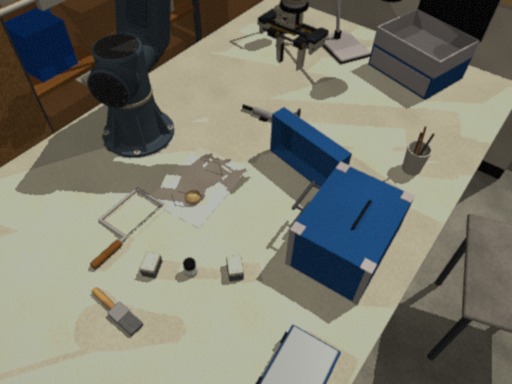

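Call:
step_arm:
  rows:
    - [[0.038,-0.041,0],[0,0,2],0.44]
    - [[0.075,-0.082,0],[0,0,5.7],0.44]
    - [[0.113,-0.123,0],[0,0,5.7],0.44]
    - [[0.151,-0.164,0],[0,0,5.7],0.44]
    - [[0.188,-0.205,0],[0,0,5.7],0.44]
    - [[0.226,-0.246,0],[0,0,5.7],0.44]
    - [[0.226,-0.246,-0.05],[0,0,5.7],0.44]
    - [[0.226,-0.246,-0.1],[0,0,5.7],0.44]

```text
clock: 10.18
position: [0.6665, 0.0132, 0.211]
tool_rot: [-2.154, -2.286, 0.0]
force: [1.0, 0.7, -0.4]
grip_width: 0.279
finger_force: 0.0
```

Call:
step_arm:
  rows:
    - [[0,0,-0.03],[0,0,0],0.44]
    - [[0,0,-0.055],[0,0,0],0.44]
    - [[0,0,-0.075],[0,0,0],0.44]
    - [[0,0,-0.09],[0,0,0],0.44]
    - [[0,0,-0.099],[0,0,0],0.44]
    - [[0,0,-0.099],[0,0,0],0.44]

```text
clock: 10.92
position: [0.6664, 0.0139, 0.114]
tool_rot: [-2.152, -2.288, 0.0]
force: [0.7, 0.6, -0.1]
grip_width: 0.284
finger_force: 0.0
```

Call:
step_arm:
  rows:
    - [[0,0,0],[0,0,0],1]
    - [[0,0,0],[0,0,0],1]
    - [[0,0,0],[0,0,0],1]
    - [[0,0,0],[0,0,0],1]

```text
clock: 11.42
position: [0.6676, 0.0139, 0.1151]
tool_rot: [2.151, 2.287, 0.003]
force: [5.6, 0.8, -1.8]
grip_width: 0.115
finger_force: 20.0
```

Call:
step_arm:
  rows:
    - [[-0.01,-0.001,0],[0,0,0],1]
    - [[-0.025,-0.002,0],[0,0,0],1]
    - [[-0.045,-0.003,0],[0,0,0],1]
    - [[-0.07,-0.005,0],[0,0,0],1]
    - [[-0.1,-0.006,0],[0,0,0],1]
    - [[-0.13,-0.008,0],[0,0,0],1]
    - [[-0.155,-0.01,0],[0,0,0],1]
    - [[-0.173,-0.011,0],[0,0,0],1]

```text
clock: 12.42
position: [0.4931, 0.0036, 0.1151]
tool_rot: [2.152, 2.288, 0.003]
force: [5.2, 6.0, -2.0]
grip_width: 0.112
finger_force: 20.9
```

Call:
step_arm:
  rows:
    - [[0,0,0],[0,0,0],1]
    - [[0,0,0],[0,0,0],0.4]
    - [[0,0,0],[0,0,0],0.4]
    - [[0,0,0.03],[0,0,0],0.4]
    - [[0,0,0.09],[0,0,0],0.4]
    - [[0,-0.02,0.15],[0,0,0],-0.2]
    - [[0,-0.08,0.18],[0,0,-10],-0.2]
    - [[0,-0.14,0.18],[0,0,-20],-0.2]

```text
clock: 13.42
position: [0.4941, -0.1365, 0.2968]
tool_rot: [2.518, 1.872, 0.004]
force: [0.1, 0.2, 0.0]
grip_width: 0.568
finger_force: 0.0
```

```bash
python3 - <<'E'
from h import *
o=telemetry.get_obs(); print(o['clock'],o['position'],o['tool_rot'],o['joint_pos'],o['grip_width'])
for n in ('top','scene'):
    p,d=snap(n,n+'3.png'); C=cloud(n,d)
    for b in boxes(p,C): print(n,b)
    m=(C[...,2]>.09)&(C[...,2]<.104)&(C[...,0]>.5)&(C[...,0]<.72)&(abs(C[...,1])<.15)
    q=C[m]; print('floor',len(q),q[:,2].mean(),cv2.minAreaRect((q[:,:2]*1000).astype(np.float32)))
E
```

```text
13.425 [ 0.49409653 -0.13651467  0.29682891] [2.51787676 1.87234019 0.00375858] [-3.60365861e-01  2.07034515e-01  1.64646678e+00 -7.28771143e-05
  1.28355010e+00 -6.83581221e-02] 0.5676571328119058
top (array([338.,  91.]), np.int32(1704), 907, -361, 200, 127, -84, np.float64(0.045))
top (array([410., 112.]), np.int32(1669), 842, -602, 196, 128, 82, np.float64(0.046))
top (array([338., 231.]), np.int32(208), 435, -358, 54, 41, -62, np.float64(0.043))
floor 3407 0.09821920328351579 ((622.5794677734375, 9.054801940917969), (187.26925659179688, 259.14990234375), 2.706766366958618)
scene (array([149., 261.]), np.int32(266), 432, -356, 57, 40, -64, np.float64(0.042))
scene (array([234., 264.]), np.int32(281), 619, -227, 57, 39, -43, np.float64(0.043))
scene (array([301., 360.]), np.int32(2738), 902, -339, 160, 124, -83, np.float64(0.046))
floor 2961 0.09839930348826485 ((627.80517578125, 9.042350769042969), (264.0714416503906, 182.46908569335938), 89.61449432373047)
```

View pics/top3.png

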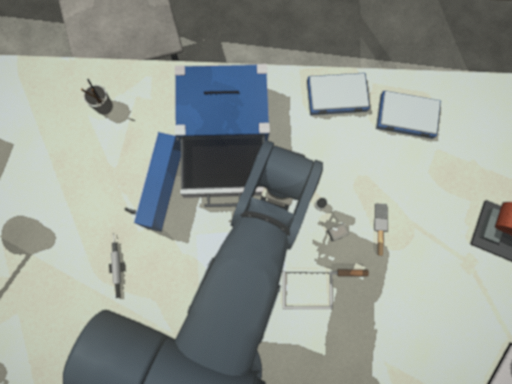

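Top view: drawer out (dark interior at (220,163)) and the cover open at (155,180). Both boxes haven't moved. Next is the near box.

Call:
step_arm:
  rows:
    - [[0.015,-0.011,0.02],[0,0,9],-0.5]
    - [[0.032,-0.023,0.02],[0,0,18],-0.5]
    - [[0.05,-0.035,0.02],[0,0,27],-0.5]
    - [[0.065,-0.047,0.02],[0,0,36],-0.5]
    - [[0.08,-0.06,0],[0,0,45],-0.5]
    - [[0.095,-0.07,0],[0,0,54],-0.5]
    - [[0.11,-0.08,-0.03],[0,0,63.8],-0.5]
    - [[0.125,-0.0905,-0.08],[0,0,63.8],-0.5]

```text
clock: 14.52
position: [0.6197, -0.2256, 0.2144]
tool_rot: [1.137, 2.925, -0.0]
force: [0.7, -0.2, 0.1]
grip_width: 0.753
finger_force: 0.0
```

Call:
step_arm:
  rows:
    - [[0,0,-0.05],[0,0,0],-0.5]
    - [[0,0,-0.1],[0,0,0],-0.5]
    - [[0,0,-0.15],[0,0,0],-0.5]
    - [[0,0,-0.185],[0,0,0],-0.5]
    - [[0,0,-0.205],[0,0,0],-0.5]
    - [[0,0,-0.209],[0,0,0],-0.5]
    - [[0,0,-0.209],[0,0,0],1]
    - [[0,0,-0.209],[0,0,0],1]
  squeeze: 15

```text
clock: 15.52
position: [0.6192, -0.2258, 0.0067]
tool_rot: [1.143, 2.924, -0.0]
force: [-0.0, -0.3, 0.5]
grip_width: 0.586
finger_force: 0.0
```

Call:
step_arm:
  rows:
    - [[0,0,0],[0,0,0],1]
    - [[0,0,0],[0,0,0],1]
    - [[0,0,0],[0,0,0],1]
    - [[0,0,0],[0,0,0],1]

```text
clock: 16.02
position: [0.6188, -0.2257, 0.006]
tool_rot: [1.143, 2.925, -0.0]
force: [-1.9, -0.1, 6.5]
grip_width: 0.43
finger_force: 15.0
```

Call:
step_arm:
  rows:
    - [[0,0,0.05],[0,0,0],1]
    - [[0,0,0.11],[0,0,0],1]
    - [[0,0,0.17],[0,0,0],1]
    - [[0,0.02,0.2],[0,0,-8],1]
    - [[0,0.06,0.2],[0,0,-17],1]
    - [[-0.001,0.1,0.2],[0,0,-26],1]
    - [[-0.002,0.14,0.2],[0,0,-35],1]
    - [[-0.002,0.177,0.2],[0,0,-43.7],1]

```text
clock: 17.02
position: [0.6161, -0.0471, 0.2051]
tool_rot: [-2.156, -2.285, 0.0]
force: [-0.4, -0.3, -0.6]
grip_width: 0.429
finger_force: 15.0
```

Call:
step_arm:
  rows:
    - [[0,0,-0.03],[0,0,0],1]
    - [[0,0,-0.06],[0,0,0],1]
    - [[0,0,-0.08],[0,0,0],1]
    - [[0,0,-0.093],[0,0,0],1]
    - [[0,0,-0.1],[0,0,0],1]
    - [[0,0,-0.1015],[0,0,0],1]
    - [[0,0,-0.1015],[0,0,0],1]

```text
clock: 17.9
position: [0.6167, -0.0486, 0.1043]
tool_rot: [2.15, 2.29, 0.001]
force: [0.1, 0.6, -0.6]
grip_width: 0.432
finger_force: 15.0
```

Call:
step_arm:
  rows:
    - [[0,0,-0.0015],[0,0,0],1]
    - [[0,0,-0.0015],[0,0,0],-0.2]
    - [[0,0,-0.0015],[0,0,0],-0.2]
    - [[0,0,-0.0015],[0,0,0],-0.2]
    - [[0,0,0.03],[0,0,0],-0.2]
    - [[0,0,0.08],[0,0,0],-0.2]
    - [[-0.02,-0.03,0.13],[0,0,5],-0.5]
    - [[-0.04,-0.08,0.15],[0,0,10],-0.5]

```text
clock: 18.9
position: [0.5768, -0.1287, 0.2569]
tool_rot: [1.934, 2.471, 0.003]
force: [0.4, -0.0, -1.0]
grip_width: 0.738
finger_force: 0.0
```

```bash
python3 - <<'E'
from h import *
o=telemetry.get_obs(); print(o['clock'],o['position'],o['tool_rot'],o['joint_pos'],o['grip_width'])
for n in ('top','scene'):
    p,d=snap(n,n+'4.png'); C=cloud(n,d)
    for b in boxes(p,C): print(n,b)
    for b in boxes(p,C,.13,.145): print(n,'drawer',b)
E
```

```text
18.9 [ 0.57683017 -0.12869199  0.25685942] [1.93396897 2.47084017 0.00253993] [-2.98327136e-01  3.88838019e-01  1.49912485e+00  1.33915339e-04
  1.24943527e+00 -5.40938659e-01] 0.7378510039498233
top (array([338.,  92.]), np.int32(1693), 907, -361, 200, 128, -84, np.float64(0.045))
top (array([410., 112.]), np.int32(1658), 842, -601, 198, 129, 81, np.float64(0.045))
top (array([338., 231.]), np.int32(209), 435, -358, 56, 39, -66, np.float64(0.043))
scene (array([149., 261.]), np.int32(266), 433, -357, 55, 39, -64, np.float64(0.042))
scene (array([301., 360.]), np.int32(2732), 899, -341, 161, 130, -84, np.float64(0.046))
scene drawer (array([274., 200.]), np.int32(254), 617, -50, 56, 39, -88, np.float64(0.139))
```

Call:
step_arm:
  rows:
    - [[-0.024,-0.038,0],[0,0,6],-0.5]
    - [[-0.048,-0.076,0],[0,0,12],-0.5]
    - [[-0.072,-0.114,0],[0,0,12],-0.5]
    - [[-0.096,-0.152,0],[0,0,12],-0.5]
    - [[-0.12,-0.19,0],[0,0,12],-0.5]
    - [[-0.143,-0.228,0],[0,0,12],-0.5]
    - [[-0.143,-0.228,-0.04],[0,0,12],-0.5]
    - [[-0.143,-0.228,-0.09],[0,0,12],-0.5]

```text
clock: 20.0
position: [0.4336, -0.357, 0.163]
tool_rot: [1.675, 2.656, -0.0]
force: [0.7, -0.6, -0.9]
grip_width: 0.75
finger_force: 0.0
```

Call:
step_arm:
  rows:
    - [[0,0,-0.05],[0,0,0],-0.5]
    - [[0,0,-0.1],[0,0,0],-0.5]
    - [[0,0,-0.135],[0,0,0],-0.5]
    - [[0,0,-0.155],[0,0,0],-0.5]
    - [[0,0,-0.16],[0,0,0],-0.5]
    - [[0,0,-0.16],[0,0,0],1]
    - [[0,0,-0.16],[0,0,0],1]
    - [[0,0,-0.16],[0,0,0],1]

```text
clock: 21.0
position: [0.4337, -0.3568, 0.0045]
tool_rot: [1.673, 2.657, -0.0]
force: [0.7, -0.4, -0.5]
grip_width: 0.477
finger_force: 0.0
```

Call:
step_arm:
  rows:
    - [[0,0,0],[0,0,0],1]
    - [[0,0,0],[0,0,0],1]
    - [[0,0,0],[0,0,0],1]

```text
clock: 21.38
position: [0.4336, -0.3567, 0.0043]
tool_rot: [1.674, 2.658, -0.0]
force: [-0.7, 0.9, 6.7]
grip_width: 0.431
finger_force: 15.0
```

Call:
step_arm:
  rows:
    - [[0,0,0.05],[0,0,0],1]
    - [[0,0,0.11],[0,0,0],1]
    - [[0,0.01,0.17],[0,0,0],1]
    - [[0.013,0.05,0.2],[0,0,0],1]
    - [[0.035,0.1,0.2],[0,0,-5],1]
    - [[0.057,0.15,0.2],[0,0,-10],1]
    - [[0.08,0.2,0.2],[0,0,-15],1]
    - [[0.102,0.25,0.2],[0,0,-21.8],1]

```text
clock: 22.38
position: [0.5358, -0.1048, 0.2038]
tool_rot: [2.15, 2.29, 0.0]
force: [-0.2, -1.7, -1.0]
grip_width: 0.428
finger_force: 15.0
```

Call:
step_arm:
  rows:
    - [[0.02,0.05,0],[0,0,0],1]
    - [[0.04,0.1,0],[0,0,0],1]
    - [[0.06,0.145,0],[0,0,0],1]
    - [[0.0735,0.178,0],[0,0,0],1]
    - [[0.0735,0.178,-0.04],[0,0,0],1]
    - [[0.0735,0.178,-0.07],[0,0,0],1]
    - [[0.0735,0.178,-0.09],[0,0,0],1]
    - [[0.0735,0.178,-0.1],[0,0,0],1]

```text
clock: 23.38
position: [0.6084, 0.0715, 0.1026]
tool_rot: [-2.146, -2.293, 0.002]
force: [0.3, 0.0, -0.8]
grip_width: 0.433
finger_force: 15.0
```

Call:
step_arm:
  rows:
    - [[0,0,-0.002],[0,0,0],1]
    - [[0,0,-0.002],[0,0,0],1]

```text
clock: 23.62
position: [0.6093, 0.0715, 0.1024]
tool_rot: [2.146, 2.294, 0.001]
force: [-0.4, -0.4, -0.7]
grip_width: 0.429
finger_force: 15.0
```

Call:
step_arm:
  rows:
    - [[0,0,-0.001],[0,0,0],-0.2]
    - [[0,0,-0.001],[0,0,0],-0.2]
    - [[0,0,-0.001],[0,0,0],-0.2]
    - [[0,0,0.03],[0,0,0],-0.2]
    - [[0,0,0.08],[0,0,0],-0.2]
    - [[-0.03,-0.02,0.13],[0,0,0],0.4]
    - [[-0.07,-0.04,0.14],[0,0,0],0.4]
    - [[-0.116,-0.068,0.14],[0,0,0],0.4]

```text
clock: 24.62
position: [0.4922, 0.0031, 0.2428]
tool_rot: [2.144, 2.293, 0.002]
force: [0.6, -0.8, -0.5]
grip_width: 0.329
finger_force: 0.0
```

```bash
python3 - <<'E'
from h import *
o=telemetry.get_obs(); print(o['clock'],o['position'],o['tool_rot'],o['joint_pos'],o['grip_width'])
for n in ('top','scene'):
    p,d=snap(n,n+'5.png'); C=cloud(n,d)
    for b in boxes(p,C): print(n,b)
    for b in boxes(p,C,.13,.145): print(n,'drawer',b)
E
```

```text
24.625 [0.49223233 0.00309088 0.24284813] [2.14417745 2.29331993 0.00241983] [-8.83053813e-02  2.17776411e-01  1.76886363e+00 -4.28449264e-05
  1.15239958e+00 -1.55481917e-01] 0.32926112031630034
top (array([338.,  91.]), np.int32(1719), 907, -361, 199, 128, -84, np.float64(0.045))
top (array([410., 112.]), np.int32(1671), 843, -600, 200, 127, 81, np.float64(0.046))
scene (array([301., 360.]), np.int32(2726), 903, -339, 160, 125, -82, np.float64(0.046))
scene drawer (array([297., 173.]), np.int32(216), 609, 71, 59, 41, -89, np.float64(0.139))
scene drawer (array([275., 200.]), np.int32(250), 617, -49, 58, 39, -88, np.float64(0.139))
```

View pics/scene5.png

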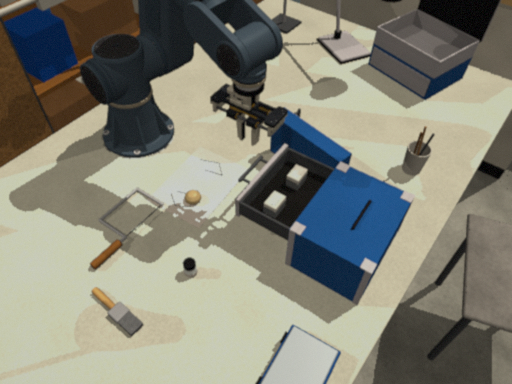

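View pics/top5.png

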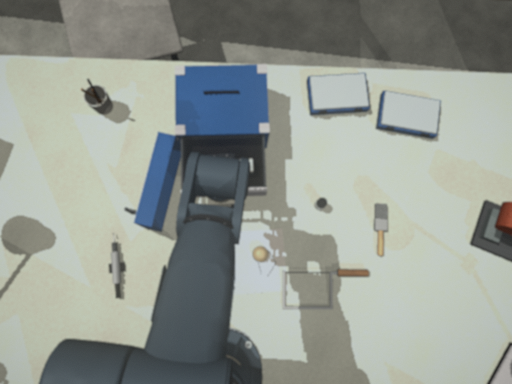

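Call:
step_arm:
  rows:
    - [[0.001,0,-0.03],[0,0,0],0.45]
    - [[0.001,0,-0.07],[0,0,0],0.45]
    - [[0.001,0,-0.1],[0,0,0],0.45]
    - [[0.001,0,-0.12],[0,0,0],0.45]
    - [[0.001,0,-0.127],[0,0,0],0.45]
    - [[0.001,0,-0.127],[0,0,0],1]
    - [[0.001,0,-0.127],[0,0,0],1]
    - [[0.001,0,-0.127],[0,0,0],1]
  squeeze: 20

```text
clock: 25.72
position: [0.4944, 0.0035, 0.1154]
tool_rot: [2.146, 2.293, 0.001]
force: [0.1, 0.3, 1.7]
grip_width: 0.109
finger_force: 20.0
```

Call:
step_arm:
  rows:
    - [[0.01,0.001,0],[0,0,0],1]
    - [[0.03,0.002,0],[0,0,0],1]
    - [[0.055,0.004,0],[0,0,0],1]
    - [[0.08,0.005,0],[0,0,0],1]
    - [[0.105,0.007,0],[0,0,0],1]
    - [[0.13,0.008,0],[0,0,0],1]
    - [[0.15,0.01,0],[0,0,0],1]
    - [[0.162,0.0105,0],[0,0,0],1]

```text
clock: 26.72
position: [0.657, 0.0131, 0.1154]
tool_rot: [2.146, 2.293, -0.001]
force: [-13.3, -6.0, 13.8]
grip_width: 0.11
finger_force: 20.0
```

Call:
step_arm:
  rows:
    - [[0.005,0,0],[0,0,0],1]
    - [[0.01,0.0005,0],[0,0,0],1]
    - [[0.013,0.0005,0],[0,0,0],1]
    - [[0.013,0.0005,0],[0,0,0],1]

```text
clock: 27.22
position: [0.668, 0.0138, 0.1154]
tool_rot: [-2.145, -2.293, 0.004]
force: [-11.1, -4.1, 10.5]
grip_width: 0.11
finger_force: 20.0
```

Call:
step_arm:
  rows:
    - [[0,0,0],[0,0,0],0.45]
    - [[0,0,0],[0,0,0],0.45]
    - [[0,0,0],[0,0,0],0.45]
    - [[0,0,0.03],[0,0,0],0.45]
    - [[0,0,0.09],[0,0,0],0.45]
    - [[0,0,0.15],[0,0,0],0.2]
    - [[-0.035,0.045,0.18],[0,0,-7],0.2]
    - [[-0.07,0.09,0.18],[0,0,-14],0.2]

```text
clock: 28.22
position: [0.599, 0.1054, 0.2972]
tool_rot: [2.413, 2.008, 0.006]
force: [1.7, 1.0, 0.3]
grip_width: 0.398
finger_force: 0.0
```

Call:
step_arm:
  rows:
    - [[-0.03,0.045,0],[0,0,0],0.2]
    - [[-0.065,0.09,0],[0,0,0],0.2]
    - [[-0.1,0.135,0],[0,0,0],0.2]
    - [[-0.128,0.185,0],[0,0,0],0.2]
    - [[-0.128,0.185,0],[0,0,0],0.2]

```text
clock: 28.85
position: [0.4692, 0.2922, 0.2949]
tool_rot: [-2.405, -2.02, -0.001]
force: [0.4, -0.5, 1.0]
grip_width: 0.399
finger_force: 0.0
```

```bash
python3 - <<'E'
from h import *
o=telemetry.get_obs(); print(o['clock'],o['position'],o['tool_rot'],o['joint_pos'],o['grip_width'])
for n in ('top','scene'):
    p,d=snap(n,n+'6.png'); C=cloud(n,d)
    hsv=cv2.cvtColor(p,cv2.COLOR_RGB2HSV)
    m=(hsv[...,2]<90)&(C[...,2]>.13)&(C[...,2]<.145)&(C[...,0]>.62)&(C[...,0]<.674)&(abs(C[...,1]-.015)<.07)
    q=C[m]; print('drawer handle',len(q),q.mean(0) if len(q) else 0,np.percentile(q,5,axis=0) if len(q) else 0)
    m=(hsv[...,2]<70)&(C[...,2]>.1)&(C[...,2]<.16)&(C[...,0]>.43)&(C[...,0]<.52)&(C[...,1]>.26)&(C[...,1]<.33)
    q=C[m]; print('cover handle',len(q),np.median(q,0) if len(q) else 0)
E
```

```text
28.85 [0.46918008 0.29219908 0.29493279] [-2.40536616e+00 -2.02018636e+00 -8.42839538e-04] [4.72509739e-01 2.88353401e-01 1.54610343e+00 5.52741671e-04
 1.30670793e+00 6.45998849e-01] 0.3985716337401422
drawer handle 123 [0.66871078 0.02090998 0.13859108] [ 0.66379963 -0.03562543  0.13446969]
cover handle 3 [0.46623619 0.27378586 0.14535867]
drawer handle 123 [0.66845997 0.01929339 0.1386693 ] [ 0.6625317  -0.03439381  0.13525493]
cover handle 14 [0.47197348 0.28669136 0.14727462]
```

View pics/scene6.png

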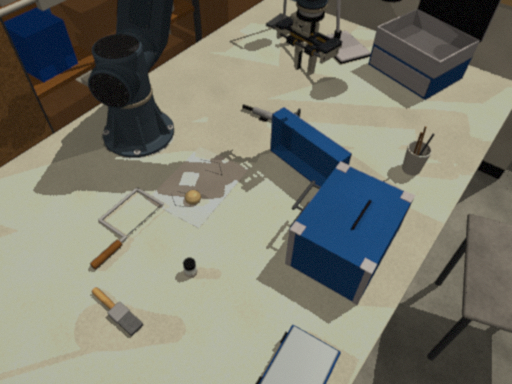

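Call:
step_arm:
  rows:
    - [[0.0005,-0.004,-0.05],[0,0,0],0.2]
    - [[0.0005,-0.004,-0.1],[0,0,0],0.2]
    - [[0.0005,-0.004,-0.14],[0,0,0],0.2]
    - [[0.0005,-0.004,-0.165],[0,0,0],0.2]
    - [[0.0005,-0.004,-0.179],[0,0,0],0.2]
    - [[0.0005,-0.004,-0.179],[0,0,0],1]
    - [[0.0005,-0.004,-0.179],[0,0,0],1]
    - [[0.0005,-0.004,-0.179],[0,0,0],1]

```text
clock: 29.95
position: [0.4707, 0.2861, 0.1166]
tool_rot: [-2.409, -2.013, 0.001]
force: [-21.4, 11.8, 14.1]
grip_width: 0.127
finger_force: 11.2
```

Call:
step_arm:
  rows:
    - [[0,0,0],[0,0,0],1]
    - [[0,0,0],[0,0,0],1]

```text
clock: 30.2
position: [0.4701, 0.2865, 0.1167]
tool_rot: [-2.408, -2.014, 0.001]
force: [-11.0, 5.3, 7.4]
grip_width: 0.114
finger_force: 20.0
```

```bash
python3 - <<'E'
from h import *
# fit hinge from recorded handle TCPs: circle radius .2603
P=np.array([[.5909,-.0809],[.5088,-.0242],[.4495,.0706],[.4355,.1817],[.4696,.2885]])
from scipy.optimize import least_squares
r=least_squares(lambda h:np.hypot(*(P-h).T)-.2603,[.694,.154]);H=r.x;print(H,r.fun.round(4))
p=telemetry.get_obs()['position'][:2]; print(p)
a0=np.arctan2(*(P[0]-H)[::-1]); 
ang=[np.arctan2(*(q-H)[::-1]) for q in P]; print(np.unwrap(ang))
y0=np.radians(3.7); hs=H+.088*np.array([-np.cos(y0),-np.sin(y0)])+.245*np.array([np.sin(y0),-np.cos(y0)])
A=np.arctan2(*(hs-H)[::-1]); c=np.arctan2(*(p-H)[::-1])%(2*np.pi); A%=2*np.pi
print('theta now',A-c,'shut handle',hs)
N=32; D=(A-c)/N; R=np.hypot(*(p-H)); f=lambda k:H+R*np.array([np.cos(c+k*D),np.sin(c+k*D)])
for k in range(1,N+1):
    b=(k-1)//8*8; print(k,(f(k)-f(b)).round(3),round(np.degrees((k-b)*D),1))
E
```

```text
[0.69473824 0.15785619] [ 0.0001 -0.0001 -0.      0.     -0.    ]
[0.4701104  0.28645808]
[-1.98103358 -2.36674332 -2.79975864 -3.23331104 -3.66738791]
theta now 1.8105024398889582 shut handle [ 0.62273208 -0.09231198]
1 [-0.007 -0.013] 3.2
2 [-0.013 -0.026] 6.5
3 [-0.018 -0.04 ] 9.7
4 [-0.023 -0.054] 13.0
5 [-0.027 -0.068] 16.2
6 [-0.03  -0.082] 19.5
7 [-0.032 -0.097] 22.7
8 [-0.034 -0.111] 25.9
9 [-0.001 -0.015] 3.2
10 [-0.    -0.029] 6.5
11 [ 0.001 -0.044] 9.7
12 [ 0.003 -0.058] 13.0
13 [ 0.005 -0.073] 16.2
14 [ 0.009 -0.087] 19.5
15 [ 0.013 -0.101] 22.7
16 [ 0.018 -0.115] 25.9
17 [ 0.006 -0.013] 3.2
18 [ 0.013 -0.026] 6.5
19 [ 0.02  -0.039] 9.7
20 [ 0.028 -0.051] 13.0
21 [ 0.037 -0.063] 16.2
22 [ 0.046 -0.074] 19.5
23 [ 0.056 -0.085] 22.7
24 [ 0.067 -0.095] 25.9
25 [ 0.011 -0.009] 3.2
26 [ 0.023 -0.018] 6.5
27 [ 0.035 -0.026] 9.7
28 [ 0.048 -0.034] 13.0
29 [ 0.061 -0.041] 16.2
30 [ 0.074 -0.047] 19.5
31 [ 0.088 -0.052] 22.7
32 [ 0.102 -0.056] 25.9
```

Call:
step_arm:
  rows:
    - [[-0.007,-0.013,0],[0,0,3.2],1]
    - [[-0.013,-0.026,0],[0,0,6.5],1]
    - [[-0.018,-0.04,0],[0,0,9.7],1]
    - [[-0.023,-0.054,0],[0,0,13],1]
    - [[-0.027,-0.068,0],[0,0,16.2],1]
    - [[-0.03,-0.082,0],[0,0,19.5],1]
    - [[-0.032,-0.097,0],[0,0,22.7],1]
    - [[-0.034,-0.111,0],[0,0,25.9],1]

```text
clock: 31.2
position: [0.4363, 0.1744, 0.1166]
tool_rot: [-1.894, -2.505, 0.001]
force: [-4.6, 1.0, 7.7]
grip_width: 0.11
finger_force: 20.0
```

Call:
step_arm:
  rows:
    - [[-0.001,-0.015,0],[0,0,3.2],1]
    - [[0,-0.029,0],[0,0,6.5],1]
    - [[0.001,-0.044,0],[0,0,9.7],1]
    - [[0.003,-0.058,0],[0,0,13],1]
    - [[0.005,-0.073,0],[0,0,16.2],1]
    - [[0.009,-0.087,0],[0,0,19.5],1]
    - [[0.013,-0.101,0],[0,0,22.7],1]
    - [[0.018,-0.115,0],[0,0,25.9],1]

```text
clock: 32.2
position: [0.4554, 0.059, 0.1166]
tool_rot: [1.284, 2.867, -0.0]
force: [-0.5, 0.6, 4.2]
grip_width: 0.109
finger_force: 20.0
```

Call:
step_arm:
  rows:
    - [[0.006,-0.013,0],[0,0,3.2],1]
    - [[0.013,-0.026,0],[0,0,6.5],1]
    - [[0.02,-0.039,0],[0,0,9.7],1]
    - [[0.028,-0.051,0],[0,0,13],1]
    - [[0.037,-0.063,0],[0,0,16.2],1]
    - [[0.046,-0.074,0],[0,0,19.5],1]
    - [[0.056,-0.085,0],[0,0,22.7],1]
    - [[0.067,-0.095,0],[0,0,25.9],1]

```text
clock: 33.2
position: [0.523, -0.036, 0.1167]
tool_rot: [0.609, 3.081, -0.0]
force: [-1.3, 1.5, 2.1]
grip_width: 0.114
finger_force: 20.0
```

Call:
step_arm:
  rows:
    - [[0.011,-0.009,0],[0,0,3.2],1]
    - [[0.023,-0.018,0],[0,0,6.5],1]
    - [[0.035,-0.026,0],[0,0,9.7],1]
    - [[0.048,-0.034,0],[0,0,13],1]
    - [[0.061,-0.041,0],[0,0,16.2],1]
    - [[0.074,-0.047,0],[0,0,19.5],1]
    - [[0.088,-0.052,0],[0,0,22.7],1]

```text
clock: 34.08
position: [0.6113, -0.0873, 0.1167]
tool_rot: [-0.009, 3.14, 0.001]
force: [0.2, 4.2, 1.6]
grip_width: 0.115
finger_force: 20.0
```

Call:
step_arm:
  rows:
    - [[0.005,-0.002,0],[0,0,1.5],1]
    - [[0.009,-0.003,0],[0,0,3],1]
    - [[0.012,-0.004,0],[0,0,3.5],1]
    - [[0.012,-0.004,0],[0,0,3.5],1]

```text
clock: 34.58
position: [0.6233, -0.091, 0.1167]
tool_rot: [-0.102, 3.138, 0.001]
force: [2.2, 6.1, 3.8]
grip_width: 0.116
finger_force: 20.0
```

No stop felt yet, so I'll push a little further.

Call:
step_arm:
  rows:
    - [[0.002,-0.0005,0],[0,0,0.4],1]
    - [[0.004,-0.001,0],[0,0,0.8],1]
    - [[0.005,-0.001,0],[0,0,1],1]
    - [[0.005,-0.001,0],[0,0,1],1]

```text
clock: 35.08
position: [0.6259, -0.0916, 0.1165]
tool_rot: [0.129, -3.135, -0.002]
force: [-11.1, 6.1, 12.0]
grip_width: 0.114
finger_force: 20.0
```

Call:
step_arm:
  rows:
    - [[0,0,0],[0,0,0],0.2]
    - [[0,0,0],[0,0,0],0.2]
    - [[0,0,0],[0,0,0],0.2]
    - [[0,0,0.03],[0,0,0],0.2]
    - [[0,0,0.09],[0,0,0],0.2]
    - [[0,0,0.15],[0,0,0],0.2]
    - [[-0.05,0,0.18],[0,0,0],0.2]
    - [[-0.1,0,0.2],[0,0,0],0.2]

```text
clock: 36.08
position: [0.5264, -0.0926, 0.3171]
tool_rot: [-0.129, 3.137, -0.001]
force: [0.2, -0.2, 0.2]
grip_width: 0.4
finger_force: 0.0
```

Call:
step_arm:
  rows:
    - [[-0.05,-0.03,0],[0,0,0],0.2]
    - [[-0.1,-0.06,0],[0,0,0],0.2]
    - [[-0.15,-0.09,0],[0,0,0],0.2]
    - [[-0.15,-0.09,0],[0,0,0],0.2]

```text
clock: 36.58
position: [0.3754, -0.1839, 0.3162]
tool_rot: [-0.123, 3.139, -0.002]
force: [0.7, -0.2, 0.2]
grip_width: 0.398
finger_force: 0.0
```

```bash
python3 - <<'E'
from h import *
for n in ('scene','top'):
    p,d=snap(n,n+'7.png'); C=cloud(n,d)
    hsv=cv2.cvtColor(p,cv2.COLOR_RGB2HSV)
    m=(hsv[...,2]<70)&(C[...,2]>.1)&(C[...,2]<.16)&(C[...,0]>.57)&(C[...,0]<.64)&(abs(C[...,1]+.09)<.03)
    q=C[m]; print(n,'cover handle',len(q),np.median(q,0) if len(q) else 0)
    blue=(hsv[...,0]>95)&(hsv[...,0]<125)&(hsv[...,1]>120)
    m=blue&(C[...,2]>.155)&(C[...,2]<.175)&(C[...,0]>.55)&(C[...,0]<.95)&(abs(C[...,1]-.02)<.2)
    print(cv2.minAreaRect((C[m][:,:2]*1000).astype(np.float32)))
o=telemetry.get_obs(); print(o['clock'],o['position'],o['force'],o['finger_force'])
E
```

```text
scene cover handle 41 [ 0.62368829 -0.09485622  0.13075877]
((786.5523071289062, 22.12530517578125), (271.1515808105469, 283.62164306640625), 3.5007102489471436)
top cover handle 7 [ 0.61835363 -0.09276447  0.1365714 ]
((787.6583862304688, 19.742935180664062), (267.2382507324219, 271.165283203125), 3.2698893547058105)
36.675 [ 0.37761398 -0.18274786  0.31603029] [ 0.32084693  0.04964848 -0.85451833] 0.0
```

View pics/scene7.png

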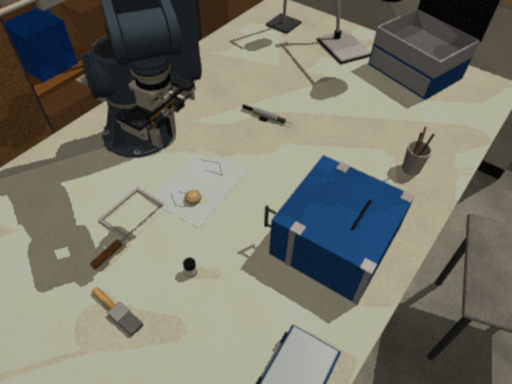

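View pics/top7.png

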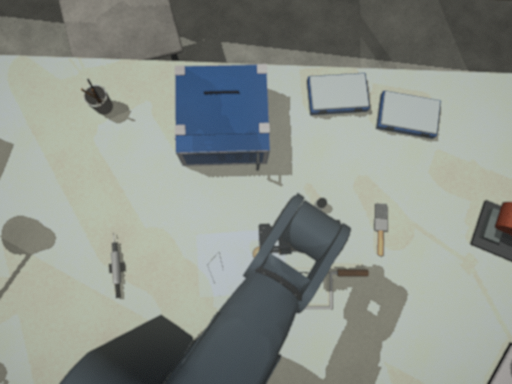

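The cover is shut flush (scene view at (275,215)). The jar, brush, saw, carving and handpiece are where they started, and no boxes remain on the bench. The bright squares are gaps in the arm's shadow.

```bash
python3 -c "
from station import order; print(order.sign_off())"
```

```text
the job is handed in; nothing more can be done
None
```

Both burr boxes on the bench (only two were there) now stand lid up in the top drawer, the drawer is pushed home, the cover is shut, and the job was handed in at about 37 s.

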